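# Move a tacky roof slate to the drying stand with a trowel

### The job

The flat roof slate bridging the low wooden stand has just been sealed and is still tacky, so keep the gripper off it: take the black trowel by its handle, slide the blade under the slate, lift it and carry it level to the empty taller stand, and leave it lying there centred and square across the two rails. Then lay the trowel flat on the blue board, off both stands, and let go. Leave everything else on the board where it is.

Things in the scene. Friction and masses are not known exactly. Their poses are not given: they have to be found in the camera images.
- slate: Dark grey flat roof slate, 100 (its x) by 140 (its y) by 6 mm thick, about 155 g. Origin: centre of its underside; z up. It starts lying across the rails of the low stand, overhanging them by 6 mm at each side, nearly centred.
- trowel: Black one-piece plastic trowel, 150 g, lying on its blade and heel. Origin: at the level of the blade's underside, straight below the handle's middle; x points along the tool to the blade's tip, z up. An upright neck (30 mm wide, x = 46 to 58 mm) joins blade and raised handle; a heel (24 mm wide, x = -60 to -48 mm) comes down to z = 0 at the handle's rear.
- trowel_grip (a point): Middle of the trowel's straight handle, 60 mm above the trowel's origin; axes as the trowel's. The handle is 24 mm wide (y), 26 mm high (z = 47 to 73 mm in the trowel's frame), and runs from x = -60 to 52 mm.
- trowel_blade (a point): Centre of the top face of the trowel's flat blade, at x = 110, z = 4 mm in the trowel's frame; axes as the trowel's. The blade is 64 mm wide (y), 4 mm thick, from x = 55 to 165 mm, underside at z = 0.
- low_stand: Low wooden stand, fixed. Origin: centre of its underside; x runs along its rails, away from the robot. Base 110 (x) by 128 (y) by 5 mm; on it two rails 110 mm long, 16 mm wide, centred at y = +56 and -56 mm (96 mm clear between them), tops 40 mm above the origin. Open at both ends between the rails, so a blade can go in there.
- tall_stand: Taller wooden stand, fixed, empty at the start. Just like the low stand (same base, same rails 96 mm apart, open ends, x along the rails away from the robot), but its rail tops are 80 mm above the origin. Origin: centre of its underside.
- wide_tin: Closed aluminium tin, 93 mm across, 60 mm high; origin: centre of its underside. Bystander.
- slim_tin: Closed aluminium tin, 63 mm across, 85 mm high; origin: centre of its underside. Bystander.
- jar: Glass mason jar with clip-on lid, 84 mm across, 120 mm high; origin: centre of its underside. Bystander.
- cup: White plastic stacking cup, 76 mm across the rim, 85 mm high; origin: centre of its underside. Bystander.
- caulk_frame: Grey lever-action caulk frame lying on its side, about 380 by 175 mm, 30 mm high; x points to its nose. Bystander.
- sanding_block: Cork sanding block 100 by 60 by 30 mm; origin: centre of its underside. Bystander.
Things that resemble listed ones, but are neither listed nor needed, are in the scene too. Leave any red look-alike of the tall_stand alone.

How it is judged (in metres and radians):
On the way:
1. the slate is lifted clear of the low stand on the trowel (z of slate in the frame of low_stand above 0.05 m and contact force between slate and low_stand below 0.1 N and contact force between trowel and slate above 0.4 N and angle between slate's own z axis and vertical below 0.3 rad), for 0.2 s.
At the end, for the whole second after the job is handed in: The slate lies still and flat on both rails of the taller stand, its centre within 25 mm (along) and 16 mm (across) of the stand's, within 0.2 rad of square, free of the trowel. The trowel lies still and flat on the blue board, touching neither stand (x of slate in the frame of tall_stand between -0.025 and 0.025 m and y of slate in the frame of tall_stand between -0.016 and 0.016 m and z of slate in the frame of tall_stand between 0.076 and 0.084 m and angle between slate's own z axis and vertical below 0.06 rad and angle between the x axis of slate and the x axis of tall_stand, either way round below 0.2 rad and contact force between slate and trowel below 0.05 N and linear speed of each of slate, trowel below 0.02 m/s and height (world z) of trowel between -0.006 and 0.006 m and angle between trowel's own z axis and vertical below 0.08 rad and contact force between trowel and low_stand below 0.05 N and contact force between trowel and tall_stand below 0.05 N).
It fails at once if the gripper or arm touches the slate (contact force between any of the fingers, the arm and slate above 0.3 N).
It fails at once if the slate is tipped more than 0.35 rad (angle between slate's own z axis and vertical above 0.35 rad).
It fails at once if another thing on the board is moved by more than 30 mm (distance of any of wide_tin, slim_tin, jar, cup, caulk_frame, sanding_block from where it was at the start of the episode above 0.03 m).
It also fails if it takes over 72 s, if anything falls off the work surface, if the arm or the gripper's body presses on something with over 40 N, if the wrist force passes 120 N, or if a joint passes its speed limit or range.

### The arm

A 6-joint arm with a two-finger parallel gripper is mounted at the origin on the work surface. World frame = base frame: x ahead of the robot, y to its left, z up, the work surface at z = 0. Lengths are in m, angles in degrees, forces in N, time in s.
With the tool pointing down it reaches from about 0.4 to 0.825 m from the base axis. Payload 7 kg.
Tool frame: the origin (TCP) lies on the centre line of the jaws, within the pads' length; the fingertips stand 22 mm ahead of it and the grasp point (between the pads) lies 3 mm ahead of it; z points along the fingers, y is the line along which they close (so a half turn about z gives the same grasp; the last joint's range is limited). The gripper opens to 88 mm and grips with 3 to 60 N. Pads are 19 mm wide; open, the fingers measure 130 mm over their backs; the gripper's body (78 mm by 193 mm) begins 47 mm behind the grasp point.
Start: joints at [-60.785, 20.546, 0.682, 0, -70.136, -16.507], TCP at [0.148, -0.658, 0.249] pointing down, gripper open.
Joint ranges: [-176.03, 176.03], [-82.01, 121.73], [-58.28, 71.71], [-173.87, 95.51], [-174.79, -0.11], [-173.66, 173.66]. Speed limits (degrees/s): [136.94, 136.94, 172.46, 180, 180, 180].

### API

Orientations are given as [roll, pitch, yaw] about the fixed x, y, z axes, in that order (R = Rz(yaw) Ry(pitch) Rx(roll)).
In Python, from plant import get_state, cams, r gives the robot as it stands.
- The arm moves only by the tool apply_moves, never from a script. Its argument "targets" is a list of rows, each an object with "dp": the shift along the world's x, y, z in m, a list of three; "yaw": the turn about the world's z in degrees. In form: [{"dp": [x, y, z], "yaw": yaw}, ...]. A call has 1 to 20 rows; each row is the pose to reach, as a shift and turn from the pose commanded when the call began; what a row does not reach only later rows make up. A row lasts 1/12 s, in which the tool goes at most 41.7 mm and 7.16 degrees, less where a joint would pass 70% of its speed; a pose out of reach is approached as far as the arm can. A call with a gripper value outside its range is refused whole. "grip" is the gripper command: -1 is fully open, 1 is shut, values between are in proportion, set as the call begins (left out, the last holds). The fingers move at their own pace and stop on an object; "squeeze" is the grip in N (left out, the last holds). Time passes only in rows, so rows that repeat a pose let the fingers close. It gives the time, the measured TCP pose, the force, the opening and the grip force at its end, in the units of the state.
- get_state(): the state, without advancing time (a new reading comes with each control period).
- cams.capture(name): name is "scene" or "top" or "wrist"; returns a dict with "image" (400x640x3 uint8, red, green, blue), "range_z" (400x640 float32, m along the optical axis (not along the pixel's ray), 0 where there is no reading), "fx", "fy", "cx", "cy" (pixels), "R" (3x3) and "t" (3): a world point X has camera coordinates R X + t; the wrist camera has in their place "T_tool_cam" (4x4, takes a point from camera to tool coordinates, whose origin is the TCP and whose axes are the flange's). Camera axes: x right, y down, z forward; pixel columns grow to the right and rows downward; lengths in m; the calibration is good to about 2 mm. A picture is of the moment at which its call begins: read the wrist's pose just before it.
- r.close_job(): hands the job in; it is judged then, once.
The state is a dict: "time_s": time; "joints": joint angles; "qd": joint speeds; "joint_torque": joint torques, N m; "tcp_pos": TCP position; "eef_rot": TCP orientation; "contact_force": force on the tool from outside, world axes, zero at the start; "moment": the same for the moment, N m; "gripper_width": finger opening in m; "gripper_force": force on a finger pad.
Only numpy, scipy, OpenCV 4.12 (cv2) and the standard library are available. Lean on these libraries where they do the work, as an engineer would, in place of code of your own. Each camera call takes 0.05 s, during which the arm holds its last target. There are 200 camera calls.

## Working session

There is one attempt and no reset: what is moved stays moved. The work goes in short steps, Python scripts to look and compute and a tool call to move; the robot and the scene stay as the last step left them, time stands still between calls to the robot, and variables do not carry over. Pictures are saved under pics/ and viewed, at most 10 in all, crops included, and the job is handed in when it is done.

Besides the shell and the picture viewer there is one more tool, called as name(argument=value, ...), one argument or row to a line, values as JSON. apply_moves: Moves the arm, as the interface text tells. Its arguments: {"type":"object","properties":{"targets":{"type":"array","items":{"type":"object","properties":{"dp":{"type":"array","items":{"type":"number"}},"yaw":{"type":"number"}}}},"grip":{"type":"number"},"squeeze":{"type":"number"}},"required":["targets"]}

```bash
mkdir -p pics
cat > h.py <<'E'
import numpy as np, cv2
from plant import get_state, cams, r
def world(c):
    v,u=np.mgrid[0:400,0:640]; z=c['range_z']
    P=np.stack([(u-c['cx'])/c['fx']*z,(v-c['cy'])/c['fy']*z,z],-1)
    return (P-c['t'])@c['R']
def save(n,im): cv2.imwrite('pics/'+n,cv2.cvtColor(im,cv2.COLOR_RGB2BGR))
E
python3 - <<'E'
from h import *
for n in ['top','scene']:
    c=cams.capture(n); np.savez(n+'.npz',**c); save(n+'.png',c['image'])
    print(n,c['R'].round(2).tolist(),c['t'])
print(get_state()['time_s'])
E
```

```text
top [[0.02, -1.0, -0.01], [-1.0, -0.02, -0.06], [0.06, 0.01, -1.0]] [-0.00298036  0.48714737  1.6001886 ]
scene [[-0.57, 0.82, -0.01], [0.63, 0.43, -0.64], [-0.52, -0.37, -0.77]] [ 0.29907441 -0.25310212  1.54422636]
0.1
```

View pics/top.png

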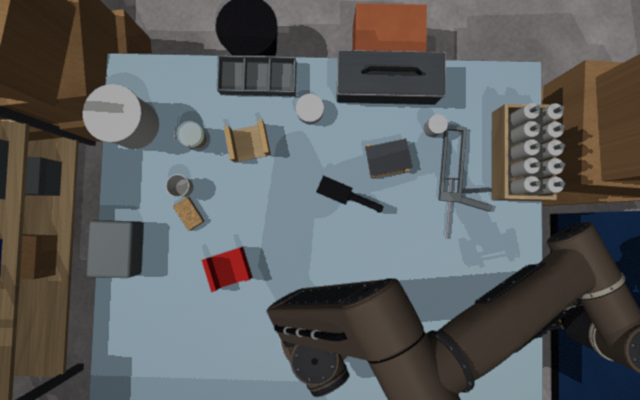

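View pics/scene.png

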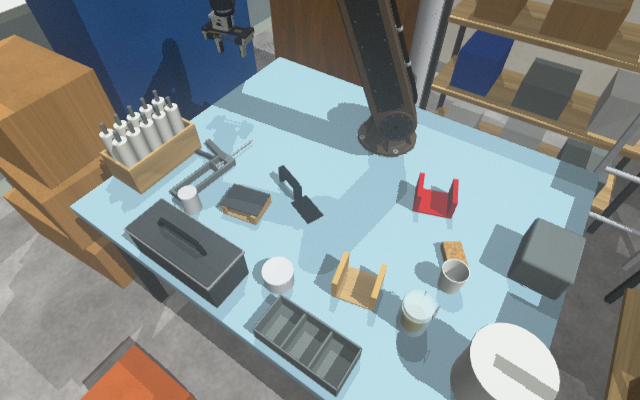

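Top view: the slate on the low stand is at about (389,158). The trowel's blade is at (335,189) and its handle end at (380,209). There are two tall-stand candidates: a wooden one at (247,142) and a red one at (227,269). The wooden, empty one fits, and red is the look-alike to leave alone. Next I'll take an enlarged crop to confirm and measure.

Run:
```python
from h import *
c=dict(np.load('top.npz')); W=world(c)
save('crop.png',cv2.resize(c['image'][105:225,215:425],None,fx=3.8,fy=3.8,interpolation=cv2.INTER_CUBIC))
def rect(P,name):
    q,s,a=cv2.minAreaRect((P[:,:2]*1000).astype(np.float32)); print(name,len(P),np.round(q,1),np.round(s,1),round(a,1),'z',np.percentile(P[:,2],[5,50,95]).round(4))
for n in ['top','scene']:
    c=dict(np.load(n+'.npz')); W=world(c)
    X,Y,Z=W[...,0],W[...,1],W[...,2]; ok=c['range_z']>0
    def box(x0,x1,y0,y1,z0,z1): return W[ok&(X>x0)&(X<x1)&(Y>y0)&(Y<y1)&(Z>z0)&(Z<z1)]
    if n=='top':
        for p in [(389,158),(335,189),(372,206),(350,196),(247,142),(231,145),(263,136),(190,135),(310,108),(437,125),(227,269),(460,150)]: print(p,W[p[1],p[0]].round(3))
    else:
        for p in [(245,203),(308,210),(288,178),(358,288),(278,270)]: print(p,W[p[1],p[0]].round(3))
```

```text
(389, 158) [ 0.599 -0.229  0.044]
(335, 189) [ 0.494 -0.054  0.003]
(372, 206) [ 0.438 -0.173  0.07 ]
(350, 196) [ 0.469 -0.102  0.062]
(247, 142) [0.647 0.249 0.008]
(231, 145) [0.625 0.29  0.079]
(263, 136) [0.657 0.186 0.079]
(190, 135) [0.648 0.414 0.117]
(310, 108) [0.759 0.036 0.051]
(437, 125) [ 0.704 -0.377  0.084]
(227, 269) [ 0.216  0.304 -0.001]
(460, 150) [ 0.635 -0.471  0.015]
(245, 203) [ 0.614 -0.212  0.047]
(308, 210) [ 0.493 -0.04   0.005]
(288, 178) [ 0.463 -0.143  0.078]
(358, 288) [0.647 0.248 0.003]
(278, 270) [0.755 0.041 0.059]
```

View pics/crop.png

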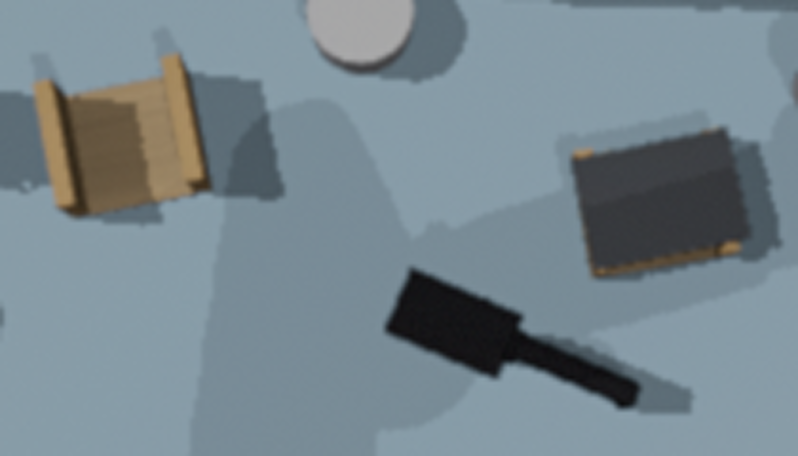

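The crop confirms it: the wooden stand (rails at crop (57,148) and (187,122)) is empty, the slate spans the low stand at crop (660,200), and the trowel's blade is at (455,322) with its handle running to (630,393). Now I'll fit the poses from both views.

Run:
```python
from h import *
def rect(P,name):
    if len(P)<8: print(name,len(P)); return
    q,s,a=cv2.minAreaRect((P[:,:2]*1000).astype(np.float32)); print(name,len(P),'ctr',np.round(q,1),'mean',(P[:,:2].mean(0)*1000).round(1),np.round(s,1),round(a,1),'z',np.percentile(P[:,2],[5,50,95]).round(4))
for n in ['top','scene']:
    c=dict(np.load(n+'.npz')); W=world(c); print(n)
    X,Y,Z=W[...,0],W[...,1],W[...,2]; ok=c['range_z']>0
    I=c['image'].astype(int); dark=(I.max(-1)<45); 
    def box(x0,x1,y0,y1,z0,z1,m=True): return W[ok&m&(X>x0)&(X<x1)&(Y>y0)&(Y<y1)&(Z>z0)&(Z<z1)]
    sat=I.max(-1)-I.min(-1)
    rect(box(.5,.7,-.34,-.12,.036,.06,sat<25),'slate')
    rect(box(.38,.56,-.25,0.02,.05,.09,dark),'handle')
    rect(box(.38,.56,-.14,0.02,-.01,.015,dark),'blade')
    wood=(I[...,0]-I[...,2]>25)
    rect(box(.52,.78,.25,.36,.065,.1,wood),'railL')
    rect(box(.52,.78,.12,.24,.065,.1,wood),'railR')
    rect(box(.52,.78,.12,.36,.065,.1,wood),'rails')
```

```text
top
slate 1265 ctr [ 602.5 -226.7] mean [ 602.1 -226.8] [100.9 140.9] 13.3 z [0.0401 0.0457 0.0518]
handle 226 ctr [ 451.1 -150.6] mean [ 451.5 -149.5] [113.9  24.8] 68.8 z [0.0616 0.0713 0.0771]
blade 520 ctr [491.9 -49.7] mean [492.  -49.7] [103.9  57.8] 67.8 z [-0.0025  0.0037  0.0095]
railL 185 ctr [632.3 297.3] mean [633.3 296.6] [110.5  17.7] 13.0 z [0.0719 0.0795 0.0848]
railR 177 ctr [657.7 188.3] mean [656.2 187.3] [109.5  17. ] 13.1 z [0.0705 0.0793 0.0856]
rails 362 ctr [645. 243.] mean [644.5 243.2] [110.5 129.3] 13.1 z [0.0711 0.0794 0.0853]
scene
slate 967 ctr [ 597.1 -226.5] mean [ 602.7 -223.6] [109.7 140.8] 12.5 z [0.0435 0.0471 0.0503]
handle 0
blade 0
railL 233 ctr [630.9 297.8] mean [635.9 298.9] [112.6  16. ] 12.7 z [0.0763 0.0815 0.0844]
railR 237 ctr [656.3 189.1] mean [661.1 190.8] [111.1  16.1] 12.5 z [0.0689 0.0812 0.0842]
rails 470 ctr [643.3 243.3] mean [648.6 244.4] [112.6 127.8] 12.8 z [0.0717 0.0813 0.0844]
```

Run:
```python
from h import *
s=get_state(); print(s['tcp_pos'],s['eef_rot'],s['gripper_width'],s['contact_force'])
print(cams.capture('wrist')['T_tool_cam'].round(3))
```

```text
[ 0.14832121 -0.65807261  0.24771543] [ 1.79912733e+02 -9.37289573e-03 -1.67302232e+02] 0.08775004148536049 [ 0.38449157  0.24633031 -0.15823701]
[[-0.    -0.958 -0.288  0.078]
 [ 1.    -0.001  0.001  0.   ]
 [-0.001 -0.288  0.958 -0.137]
 [ 0.     0.     0.     1.   ]]
```

apply_moves(
  targets=[
    {"dp":[0.02,0.034,0],"yaw":4},
    {"dp":[0.04,0.068,0],"yaw":8},
    {"dp":[0.06,0.102,0],"yaw":12},
    {"dp":[0.08,0.136,0],"yaw":16},
    {"dp":[0.1,0.17,0],"yaw":20},
    {"dp":[0.12,0.204,0],"yaw":24},
    {"dp":[0.14,0.238,0],"yaw":28},
    {"dp":[0.16,0.272,0],"yaw":32},
    {"dp":[0.18,0.306,0],"yaw":36},
    {"dp":[0.2,0.34,0],"yaw":40},
    {"dp":[0.22,0.374,0],"yaw":44},
    {"dp":[0.24,0.408,0],"yaw":48},
    {"dp":[0.26,0.442,0],"yaw":52},
    {"dp":[0.28,0.476,0],"yaw":55},
    {"dp":[0.295,0.5,0],"yaw":55},
    {"dp":[0.305,0.51,0],"yaw":55},
    {"dp":[0.305,0.51,0],"yaw":55},
    {"dp":[0.305,0.51,0],"yaw":55},
    {"dp":[0.305,0.51,0],"yaw":55},
  ],
  grip=-1,
)

```text
time_s: 1.73
tcp_pos: [0.4529, -0.1489, 0.2483]
eef_rot: [180.0, -0.0, -112.3]
contact_force: [-0.9, 0.1, -0.8]
gripper_width: 0.0875
gripper_force: 0.0
```

```bash
cat >> h.py <<'E'
from scipy.spatial.transform import Rotation as Ro
def wrist():
    s=get_state(); c=cams.capture('wrist')
    T=np.eye(4);T[:3,:3]=Ro.from_euler('xyz',s['eef_rot'],degrees=True).as_matrix();T[:3,3]=s['tcp_pos']
    M=np.linalg.inv(T@c['T_tool_cam']); c['R']=M[:3,:3]; c['t']=M[:3,3]; return s,c
def rect(P,name):
    if len(P)<8: print(name,len(P)); return
    q,s,a=cv2.minAreaRect((P[:,:2]*1000).astype(np.float32)); print(name,len(P),'ctr',np.round(q,1),'mean',(P[:,:2].mean(0)*1000).round(1),np.round(s,1),round(a,1),'z',np.percentile(P[:,2],[5,50,95]).round(4))
E
python3 - <<'E'
from h import *
s,c=wrist(); np.savez('w1.npz',**c); save('w1.png',c['image']); print(s['tcp_pos'],s['eef_rot'],s['time_s'])
W=world(c);X,Y,Z=W[...,0],W[...,1],W[...,2]; ok=c['range_z']>0
dark=c['image'].max(-1)<60
m=ok&dark&(X>.36)&(X<.58)&(Y>-.26)&(Y<.06)
rect(W[m&(Z>.055)&(Z<.09)],'handle'); rect(W[m&(abs(Z)<.015)],'blade')
E
```

```text
[ 0.45293355 -0.14890062  0.24829231] [ 1.79956529e+02 -1.85230363e-02 -1.12312401e+02] 1.7333
handle 2108 ctr [ 449.3 -152.8] mean [ 448.5 -156.6] [116.3  28.7] 67.5 z [0.0703 0.0736 0.0749]
blade 2178 ctr [488.3 -57.6] mean [489.8 -53.7] [90.7 61.8] 67.6 z [0.0038 0.005  0.0062]
```

View pics/w1.png

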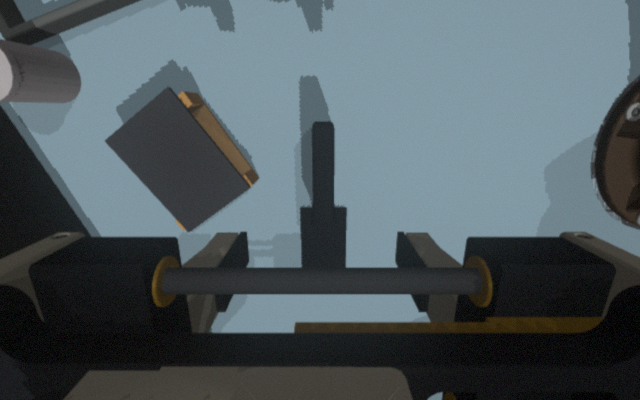

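The wrist view shows the handle's rear end at (323,125) and the handle meeting the blade at about (325,207). The jaws straddle it, and the yaw matches to within 0.1°. Descending.

apply_moves(
  targets=[
    {"dp":[0.002,0.008,-0.03],"yaw":0},
    {"dp":[0.002,0.008,-0.06],"yaw":0},
    {"dp":[0.002,0.008,-0.09],"yaw":0},
    {"dp":[0.002,0.008,-0.12],"yaw":0},
    {"dp":[0.002,0.008,-0.145],"yaw":0},
    {"dp":[0.002,0.008,-0.165],"yaw":0},
    {"dp":[0.002,0.008,-0.18],"yaw":0},
    {"dp":[0.002,0.008,-0.185],"yaw":0},
    {"dp":[0.002,0.008,-0.185],"yaw":0},
    {"dp":[0.002,0.008,-0.185],"yaw":0},
  ],
)

```text
time_s: 2.62
tcp_pos: [0.4556, -0.1411, 0.0641]
eef_rot: [-180.0, -0.0, -112.3]
contact_force: [0.1, -0.1, -0.4]
gripper_width: 0.0876
gripper_force: 0.0
```

apply_moves(
  targets=[
    {"dp":[0,0,0],"yaw":0},
    {"dp":[0,0,0],"yaw":0},
    {"dp":[0,0,0],"yaw":0},
    {"dp":[0,0,0],"yaw":0},
    {"dp":[0,0,0],"yaw":0},
    {"dp":[0,0,0],"yaw":0},
    {"dp":[0,0,0],"yaw":0},
    {"dp":[0,0,0],"yaw":0},
    {"dp":[0,0,0],"yaw":0},
    {"dp":[0,0,0],"yaw":0},
  ],
  grip=1,
  squeeze=55,
)

```text
time_s: 3.45
tcp_pos: [0.4555, -0.1404, 0.0635]
eef_rot: [180.0, -0.0, -112.3]
contact_force: [0.4, -0.0, -0.5]
gripper_width: 0.0267
gripper_force: 0.0
```

apply_moves(
  targets=[
    {"dp":[0,0,0],"yaw":0},
    {"dp":[0,0,0],"yaw":0},
    {"dp":[0,0,0],"yaw":0},
    {"dp":[0,0,0],"yaw":0},
  ],
)

```text
time_s: 3.78
tcp_pos: [0.4553, -0.1404, 0.0635]
eef_rot: [180.0, -0.0, -112.3]
contact_force: [0.5, 0.2, -0.9]
gripper_width: 0.0237
gripper_force: 55.0
```

apply_moves(
  targets=[
    {"dp":[0,0,0.01],"yaw":0},
    {"dp":[0,0,0.02],"yaw":0},
    {"dp":[0,0,0.04],"yaw":0},
    {"dp":[0,0,0.06],"yaw":0},
    {"dp":[0,0,0.08],"yaw":0},
    {"dp":[0,0,0.1],"yaw":0},
    {"dp":[0,0,0.1],"yaw":0},
    {"dp":[0,0,0.1],"yaw":0},
  ],
)

```text
time_s: 4.45
tcp_pos: [0.456, -0.1404, 0.1644]
eef_rot: [-179.9, 0.1, -112.3]
contact_force: [-0.1, -0.8, -2.1]
gripper_width: 0.0236
gripper_force: 55.0
```

```bash
cat > loc.py <<'E'
from h import *
# fit blade plane + outline from top and scene views around predicted trowel pose
def trowel(zlo,off=0.06):
    s=get_state(); tcp=s['tcp_pos']; yaw=np.radians(s['eef_rot'][2]+180)
    ex=np.array([np.cos(yaw),np.sin(yaw)]); ey=np.array([-ex[1],ex[0]])
    for n in ['top','scene']:
        c=cams.capture(n); W=world(c); d=W-tcp; a=d[...,:2]@ex; b=d[...,:2]@ey
        m=(c['range_z']>0)&(c['image'].max(-1)<70)&(a>.04)&(a<.19)&(abs(b)<.05)&(abs(d[...,2]+off)<.03)
        if m.sum()<20: print(n,m.sum()); continue
        A=np.c_[a[m],b[m],np.ones(m.sum())]; z=W[...,2][m]
        k=np.linalg.lstsq(A,z,rcond=None)[0]; res=z-A@k
        q,sz,an=cv2.minAreaRect((np.c_[a[m],b[m]]*1000).astype(np.float32))
        print(n,m.sum(),'slopes deg',np.degrees(k[:2]).round(1),'z at a=.1',(k@[.1,0,1]).round(4),'tip/rear',a[m].max().round(4),a[m].min().round(4),'b',b[m].min().round(4),b[m].max().round(4),np.round(q,1),np.round(sz,1),round(an,1))
    print(tcp,np.degrees(yaw),s['time_s'])
if __name__=='__main__': trowel(0)
E
python3 loc.py
```

```text
top 29 slopes deg [14.8  5.1] z at a=.1 0.0962 tip/rear 0.1514 0.1255 b -0.0304 0.0286 [138.6  -0.7] [24.7 59.3] 1.3
scene 0
[ 0.45599893 -0.14035181  0.16444693] 67.6995270957972 4.45
```

apply_moves(
  targets=[
    {"dp":[-0.004,-0.007,0],"yaw":-2.7},
    {"dp":[-0.01,-0.018,0],"yaw":-7},
    {"dp":[-0.016,-0.03,0],"yaw":-11},
    {"dp":[-0.022,-0.042,0],"yaw":-16},
    {"dp":[-0.029,-0.054,0],"yaw":-21},
    {"dp":[-0.036,-0.066,0],"yaw":-26},
    {"dp":[-0.043,-0.078,0],"yaw":-31},
    {"dp":[-0.05,-0.09,0],"yaw":-36},
    {"dp":[-0.057,-0.102,0],"yaw":-41},
    {"dp":[-0.063,-0.114,0],"yaw":-46},
    {"dp":[-0.068,-0.124,0],"yaw":-50},
    {"dp":[-0.072,-0.132,0],"yaw":-53},
    {"dp":[-0.075,-0.137,0],"yaw":-54.7},
    {"dp":[-0.075,-0.137,0],"yaw":-54.7},
    {"dp":[-0.075,-0.137,0],"yaw":-54.7},
    {"dp":[-0.075,-0.137,0],"yaw":-54.7},
  ],
)

```text
time_s: 5.88
tcp_pos: [0.3805, -0.2772, 0.1632]
eef_rot: [180.0, -0.0, -166.9]
contact_force: [-0.5, 1.0, -2.3]
gripper_width: 0.0239
gripper_force: 55.0
```

```bash
python3 loc.py
python3 - <<'E'
from h import *
ims=[]
for n in ['top','scene']:
    c=cams.capture(n); np.savez(n+'2.npz',**c); 
    p=c['R']@np.array([.5,-.25,.08])+c['t']; u=int(p[0]/p[2]*c['fx']+c['cx']); v=int(p[1]/p[2]*c['fy']+c['cy'])
    print(n,u-66,v-80); ims.append(cv2.resize(c['image'][v-80:v+80,u-66:u+66],None,fx=3,fy=3,interpolation=cv2.INTER_CUBIC))
save('pre.png',np.hstack(ims))
E
```

```text
top 360 slopes deg [0.8 0.1] z at a=.1 0.1032 tip/rear 0.1513 0.0793 b -0.0311 0.0315 [1.153e+02 1.000e-01] [62.8 71.9] 89.8
scene 0
[ 0.38045167 -0.27715076  0.16319941] 13.085559126486174 5.8833
top 330 107
scene 191 91
```

View pics/pre.png

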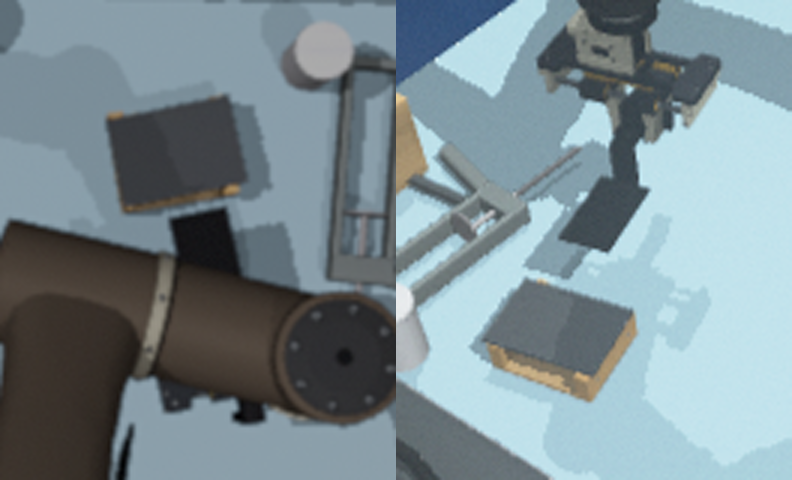

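The blade is level in both crops. It is aligned with the slate, its tip about 24 mm short of the slate's edge and well clear of the caulk frame. Now I'll lower it and insert.

apply_moves(
  targets=[
    {"dp":[0,0,-0.02],"yaw":0},
    {"dp":[0,0,-0.04],"yaw":0},
    {"dp":[0,0,-0.06],"yaw":0},
    {"dp":[0,0,-0.072],"yaw":0},
    {"dp":[0,0,-0.077],"yaw":0},
    {"dp":[0,0,-0.077],"yaw":0},
    {"dp":[0,0,-0.077],"yaw":0},
  ],
)

```text
time_s: 6.67
tcp_pos: [0.3809, -0.2775, 0.087]
eef_rot: [-180.0, 0.0, -167.0]
contact_force: [0.7, 0.6, -1.9]
gripper_width: 0.0235
gripper_force: 55.0
```

apply_moves(
  targets=[
    {"dp":[0.01,0.0023,0],"yaw":0},
    {"dp":[0.02,0.0046,0],"yaw":0},
    {"dp":[0.03,0.007,0],"yaw":0},
    {"dp":[0.04,0.0093,0],"yaw":0},
    {"dp":[0.05,0.0116,0],"yaw":0},
    {"dp":[0.06,0.014,0],"yaw":0},
    {"dp":[0.07,0.0163,0],"yaw":0},
    {"dp":[0.08,0.0186,0],"yaw":0},
    {"dp":[0.09,0.021,0],"yaw":0},
    {"dp":[0.1,0.0232,0],"yaw":0},
    {"dp":[0.108,0.025,0],"yaw":0},
    {"dp":[0.115,0.0267,0],"yaw":0},
    {"dp":[0.12,0.0278,0],"yaw":0},
    {"dp":[0.123,0.0285,0],"yaw":0},
    {"dp":[0.123,0.0285,0],"yaw":0},
    {"dp":[0.123,0.0285,0],"yaw":0},
  ],
)

```text
time_s: 8.0
tcp_pos: [0.5032, -0.2489, 0.0865]
eef_rot: [180.0, -0.0, -167.0]
contact_force: [-0.2, 0.2, -1.7]
gripper_width: 0.0234
gripper_force: 55.0
```

```bash
cat > sl.py <<'E'
from h import *
import sys
zc=float(sys.argv[1]); s=get_state(); t=s['tcp_pos']; yaw=np.radians(s['eef_rot'][2]+180)
ex=np.array([np.cos(yaw),np.sin(yaw)]); ey=np.array([-ex[1],ex[0]])
ims=[]
for n in ['top','scene']:
    c=cams.capture(n); W=world(c); d=W[...,:2]-t[:2]; a=d@ex; b=d@ey; I=c['image'].astype(int)
    m=(c['range_z']>0)&(a>.025)&(a<.2)&(abs(b)<.11)&(abs(W[...,2]-zc)<.012)&(I.max(-1)-I.min(-1)<25)&(I.max(-1)<110)
    q=W[m]; rect(q,n)
    A=np.c_[a[m],b[m],np.ones(m.sum())]; k=np.linalg.lstsq(A,q[:,2],rcond=None)[0]
    print('tilt deg',np.degrees(k[:2]).round(1),'a',np.percentile(a[m],[1,99]).round(4),'b',np.percentile(b[m],[1,99]).round(4))
    p=c['R']@np.array([*(t[:2]+.09*ex),zc])+c['t']; u=int(p[0]/p[2]*c['fx']+c['cx']); v=int(p[1]/p[2]*c['fy']+c['cy'])
    ims.append(cv2.resize(c['image'][max(v-70,0):v+70,u-66:u+66],(396,420),interpolation=cv2.INTER_CUBIC))
save(sys.argv[2],np.hstack(ims)); print(t,np.degrees(yaw),s['contact_force'],s['time_s'])
E
python3 sl.py .046 ins.png
```

```text
top 401 ctr [ 641.1 -222.9] mean [ 634.9 -239. ] [147.5  50.3] 86.9 z [0.04   0.0462 0.0511]
tilt deg [-1.1  0.4] a [0.0998 0.1502] b [-0.0692  0.0554]
scene 416 ctr [ 594.4 -225.5] mean [ 597.9 -235. ] [115.  137.2] 12.8 z [0.0429 0.047  0.0508]
tilt deg [-0.1 -0.1] a [0.0394 0.1503] b [-0.0644  0.0692]
[ 0.50321956 -0.24891924  0.08646431] 13.004844795472422 [-0.20468318  0.15106892 -1.72036422] 8.0
```

View pics/ins.png

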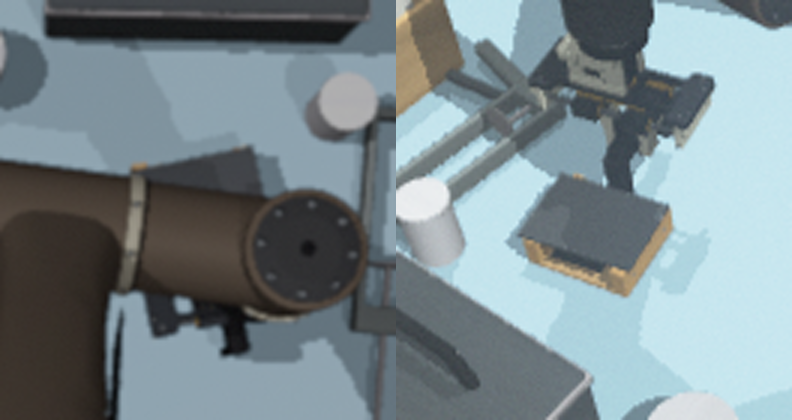

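The blade is inserted and there is no contact force. The slate hasn't moved; its far edge is 150 mm ahead of the TCP, as planned. Lifting gently.

apply_moves(
  targets=[
    {"dp":[0,0,0.005],"yaw":0},
    {"dp":[0,0,0.009],"yaw":0},
    {"dp":[0,0,0.011],"yaw":0},
    {"dp":[0,0,0.013],"yaw":0},
    {"dp":[0,0,0.015],"yaw":0},
    {"dp":[0,0,0.017],"yaw":0},
    {"dp":[0,0,0.02],"yaw":0},
    {"dp":[0,0,0.024],"yaw":0},
    {"dp":[0,0,0.029],"yaw":0},
    {"dp":[0,0,0.035],"yaw":0},
    {"dp":[0,0,0.042],"yaw":0},
    {"dp":[0,0,0.05],"yaw":0},
    {"dp":[0,0,0.058],"yaw":0},
    {"dp":[0,0,0.066],"yaw":0},
    {"dp":[0,0,0.074],"yaw":0},
    {"dp":[0,0,0.082],"yaw":0},
    {"dp":[0,0,0.089],"yaw":0},
    {"dp":[0,0,0.095],"yaw":0},
    {"dp":[0,0,0.099],"yaw":0},
    {"dp":[0,0,0.1],"yaw":0},
  ],
)

```text
time_s: 9.77
tcp_pos: [0.5038, -0.249, 0.1874]
eef_rot: [-180.0, 0.1, -167.0]
contact_force: [-0.6, -0.3, -1.9]
gripper_width: 0.0237
gripper_force: 55.0
```

```bash
python3 sl.py .132 lift.png
```

```text
top 337 ctr [ 646.3 -233.2] mean [ 640.1 -242. ] [126.   43.2] 84.5 z [0.1276 0.1333 0.1397]
tilt deg [-1.1  0.3] a [0.1068 0.1526] b [-0.0681  0.0423]
scene 824 ctr [ 596.2 -227.2] mean [ 599.7 -224.9] [114.5 139.9] 14.2 z [0.1309 0.1348 0.138 ]
tilt deg [-1.2  0.7] a [0.0419 0.1504] b [-0.066   0.0679]
[ 0.50378943 -0.24901809  0.18743792] 13.013883031838219 [-0.5975805  -0.27938136 -1.86547898] 9.7667
```

View pics/lift.png

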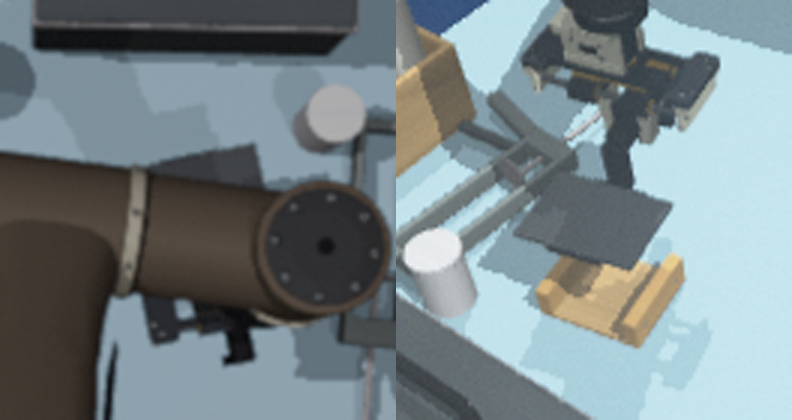

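apply_moves(
  targets=[
    {"dp":[0,0.001,0],"yaw":0},
    {"dp":[0.0003,0.003,0],"yaw":0},
    {"dp":[0.0005,0.006,0],"yaw":0},
    {"dp":[0.001,0.01,0],"yaw":0},
    {"dp":[0.0014,0.015,0],"yaw":0},
    {"dp":[0.002,0.021,0],"yaw":0},
    {"dp":[0.0025,0.028,0],"yaw":0},
    {"dp":[0.0032,0.036,0],"yaw":0},
    {"dp":[0.004,0.045,0],"yaw":0},
    {"dp":[0.005,0.055,0],"yaw":0},
    {"dp":[0.006,0.066,0],"yaw":0},
    {"dp":[0.007,0.078,0],"yaw":0},
    {"dp":[0.008,0.09,0],"yaw":0},
    {"dp":[0.0091,0.102,0],"yaw":0},
    {"dp":[0.0102,0.114,0],"yaw":0},
    {"dp":[0.0113,0.126,0],"yaw":0},
    {"dp":[0.0124,0.138,0],"yaw":0},
    {"dp":[0.0134,0.15,0],"yaw":0},
    {"dp":[0.0145,0.162,0],"yaw":0},
    {"dp":[0.0156,0.174,0],"yaw":0},
  ],
)

```text
time_s: 11.53
tcp_pos: [0.5191, -0.0737, 0.1866]
eef_rot: [180.0, 0.0, -167.0]
contact_force: [0.4, 0.8, -3.5]
gripper_width: 0.0238
gripper_force: 55.0
```

apply_moves(
  targets=[
    {"dp":[0.0011,0.012,0],"yaw":0},
    {"dp":[0.0022,0.024,0],"yaw":0},
    {"dp":[0.0032,0.036,0],"yaw":0},
    {"dp":[0.0043,0.048,0],"yaw":0},
    {"dp":[0.0054,0.06,0],"yaw":0},
    {"dp":[0.0064,0.072,0],"yaw":0},
    {"dp":[0.0075,0.084,0],"yaw":0},
    {"dp":[0.0086,0.096,0],"yaw":0},
    {"dp":[0.0097,0.108,0],"yaw":0},
    {"dp":[0.0107,0.12,0],"yaw":0},
    {"dp":[0.0118,0.132,0],"yaw":0},
    {"dp":[0.0129,0.144,0],"yaw":0},
    {"dp":[0.014,0.156,0],"yaw":0},
    {"dp":[0.015,0.168,0],"yaw":0},
    {"dp":[0.0161,0.18,0],"yaw":0},
    {"dp":[0.0172,0.192,0],"yaw":0},
    {"dp":[0.0183,0.204,0],"yaw":0},
    {"dp":[0.0193,0.216,0],"yaw":0},
    {"dp":[0.0204,0.228,0],"yaw":0},
  ],
)

```text
time_s: 13.12
tcp_pos: [0.5395, 0.1542, 0.1865]
eef_rot: [-180.0, -0.0, -167.0]
contact_force: [-0.3, -0.2, -2.6]
gripper_width: 0.0238
gripper_force: 55.0
```

apply_moves(
  targets=[
    {"dp":[0.001,0.011,0],"yaw":0},
    {"dp":[0.0019,0.021,0],"yaw":0},
    {"dp":[0.0027,0.03,0],"yaw":0},
    {"dp":[0.0034,0.038,0],"yaw":0},
    {"dp":[0.004,0.045,0],"yaw":0},
    {"dp":[0.0046,0.051,0],"yaw":0},
    {"dp":[0.005,0.056,0],"yaw":0},
    {"dp":[0.0053,0.06,0],"yaw":0},
    {"dp":[0.0056,0.063,0],"yaw":0},
    {"dp":[0.0058,0.065,0],"yaw":0},
    {"dp":[0.006,0.0665,0],"yaw":0},
    {"dp":[0.006,0.0675,0],"yaw":0},
    {"dp":[0.006,0.0675,0],"yaw":0},
    {"dp":[0.006,0.0675,0],"yaw":0},
    {"dp":[0.006,0.0675,0],"yaw":0},
  ],
)

```text
time_s: 14.37
tcp_pos: [0.5455, 0.2204, 0.1866]
eef_rot: [-180.0, -0.0, -167.0]
contact_force: [-0.4, -0.3, -2.7]
gripper_width: 0.0236
gripper_force: 55.0
```

```bash
python3 sl.py .132 over.png
```

```text
top 704 ctr [649.4 227.5] mean [661.  217.1] [102.8 111.1] 15.2 z [0.1273 0.1327 0.1383]
tilt deg [-0.3  0.5] a [0.0564 0.1508] b [-0.07    0.0303]
scene 1484 ctr [637.3 242.9] mean [639.3 250.7] [114.7 135.5] 14.2 z [0.1308 0.1345 0.1375]
tilt deg [-0.7  0.4] a [0.043 0.15 ] b [-0.064   0.0669]
[0.54545623 0.22037993 0.18656457] 12.997877720342956 [-0.36268062 -0.30685731 -2.7270427 ] 14.3667
```

View pics/over.png

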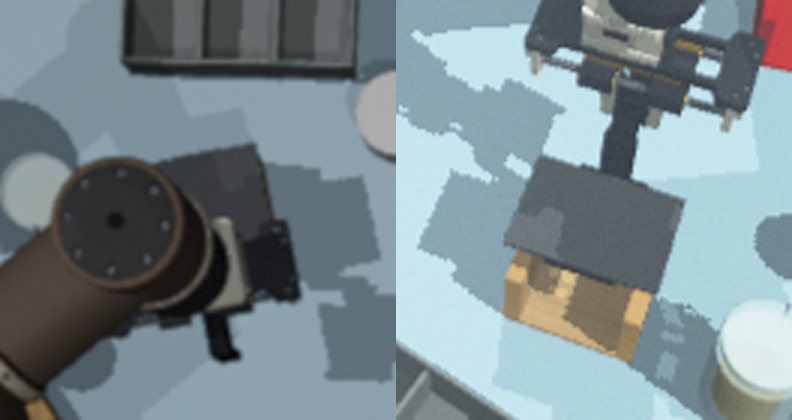

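The slate is level over the tall stand and still 150 mm ahead at its far edge. Lowering.

apply_moves(
  targets=[
    {"dp":[0,0,-0.002],"yaw":0},
    {"dp":[0,0,-0.006],"yaw":0},
    {"dp":[0,0,-0.011],"yaw":0},
    {"dp":[0,0,-0.017],"yaw":0},
    {"dp":[0,0,-0.023],"yaw":0},
    {"dp":[0,0,-0.029],"yaw":0},
    {"dp":[0,0,-0.034],"yaw":0},
    {"dp":[0,0,-0.038],"yaw":0},
    {"dp":[0,0,-0.041],"yaw":0},
    {"dp":[0,0,-0.043],"yaw":0},
    {"dp":[0,0,-0.045],"yaw":0},
    {"dp":[0,0,-0.047],"yaw":0},
    {"dp":[0,0,-0.049],"yaw":0},
    {"dp":[0,0,-0.051],"yaw":0},
    {"dp":[0,0,-0.054],"yaw":0},
    {"dp":[0,0,-0.058],"yaw":0},
    {"dp":[0,0,-0.062],"yaw":0},
    {"dp":[0,0,-0.065],"yaw":0},
    {"dp":[0,0,-0.065],"yaw":0},
    {"dp":[0,0,-0.065],"yaw":0},
  ],
)

```text
time_s: 16.13
tcp_pos: [0.5454, 0.2205, 0.1213]
eef_rot: [-180.0, -0.0, -167.0]
contact_force: [0.1, -0.0, -1.3]
gripper_width: 0.0238
gripper_force: 55.0
```

```bash
python3 sl.py .086 down.png
```

```text
top 675 ctr [646.8 232. ] mean [659.9 217.3] [ 99.2 118.8] 12.4 z [0.0801 0.0857 0.0913]
tilt deg [-0.5 -0. ] a [0.0551 0.1503] b [-0.0699  0.0378]
scene 1245 ctr [637.2 243. ] mean [637.3 255.6] [111.8 134.2] 14.5 z [0.0843 0.0874 0.0908]
tilt deg [-0.5  0.3] a [0.0427 0.1486] b [-0.0615  0.0675]
[0.5453907  0.22049511 0.12127079] 13.014584662792373 [ 0.13235674 -0.04924603 -1.28657405] 16.1333
```

View pics/down.png

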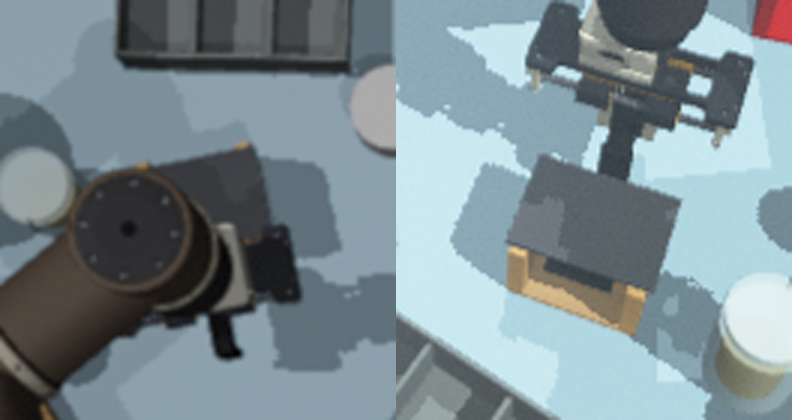

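The slate sits on the rails at 0.080 m, with the blade visible free beneath it. Withdrawing straight back.

apply_moves(
  targets=[
    {"dp":[-0.003,-0.0007,0],"yaw":0},
    {"dp":[-0.01,-0.0023,0],"yaw":0},
    {"dp":[-0.02,-0.0046,0],"yaw":0},
    {"dp":[-0.03,-0.007,0],"yaw":0},
    {"dp":[-0.04,-0.0093,0],"yaw":0},
    {"dp":[-0.05,-0.0116,0],"yaw":0},
    {"dp":[-0.06,-0.0139,0],"yaw":0},
    {"dp":[-0.07,-0.0162,0],"yaw":0},
    {"dp":[-0.08,-0.0185,0],"yaw":0},
    {"dp":[-0.09,-0.0208,0],"yaw":0},
    {"dp":[-0.1,-0.0231,0],"yaw":0},
    {"dp":[-0.11,-0.0254,0],"yaw":0},
    {"dp":[-0.12,-0.0277,0],"yaw":0},
    {"dp":[-0.125,-0.0289,0],"yaw":0},
    {"dp":[-0.125,-0.0289,0],"yaw":0},
    {"dp":[-0.125,-0.0289,0],"yaw":0},
  ],
)

```text
time_s: 17.57
tcp_pos: [0.4205, 0.1919, 0.1218]
eef_rot: [180.0, 0.0, -167.0]
contact_force: [0.4, 0.4, -1.1]
gripper_width: 0.0236
gripper_force: 55.0
```

```bash
cat > fin.py <<'E'
from h import *
s=get_state(); print(s['tcp_pos'],s['eef_rot'][2],s['time_s'])
for n in ['top','scene']:
    c=cams.capture(n); W=world(c); I=c['image'].astype(int); d=np.linalg.norm(W[...,:2]-[.6445,.2433],axis=-1)
    m=(c['range_z']>0)&(d<.1)&(abs(W[...,2]-.086)<.015)&(I.max(-1)-I.min(-1)<25)&(I.max(-1)<110); rect(W[m],n)
E
python3 fin.py
```

```text
[0.42050271 0.1919038  0.12182195] -166.95375916980828 17.5667
top 1307 ctr [644.5 242.7] mean [643.3 242.4] [103.5 139.9] 13.9 z [0.08   0.0857 0.0914]
scene 752 ctr [642.9 244.5] mean [636.  278.1] [ 99.5 136.4] 13.2 z [0.0841 0.0874 0.0904]
```

The slate is centred to within 2 mm and square. Next I'll lay the trowel on clear board around (0.45, -0.05).

apply_moves(
  targets=[
    {"dp":[0,-0.01,0],"yaw":0},
    {"dp":[0,-0.03,0],"yaw":0},
    {"dp":[0.003,-0.05,0],"yaw":0},
    {"dp":[0.006,-0.075,0],"yaw":0},
    {"dp":[0.01,-0.1,0],"yaw":0},
    {"dp":[0.015,-0.125,0],"yaw":0},
    {"dp":[0.015,-0.15,0],"yaw":0},
    {"dp":[0.015,-0.175,0],"yaw":0},
    {"dp":[0.015,-0.2,0],"yaw":0},
    {"dp":[0.015,-0.22,-0.01],"yaw":0},
    {"dp":[0.015,-0.235,-0.02],"yaw":0},
    {"dp":[0.015,-0.24,-0.03],"yaw":0},
    {"dp":[0.015,-0.24,-0.04],"yaw":0},
    {"dp":[0.015,-0.24,-0.047],"yaw":0},
    {"dp":[0.015,-0.24,-0.051],"yaw":0},
    {"dp":[0.015,-0.24,-0.054],"yaw":0},
    {"dp":[0.015,-0.24,-0.056],"yaw":0},
    {"dp":[0.015,-0.24,-0.057],"yaw":0},
    {"dp":[0.015,-0.24,-0.0575],"yaw":0},
    {"dp":[0.015,-0.24,-0.0575],"yaw":0},
  ],
)

```text
time_s: 19.33
tcp_pos: [0.4357, -0.0481, 0.0643]
eef_rot: [180.0, 0.0, -167.0]
contact_force: [0.7, 0.6, -1.4]
gripper_width: 0.0233
gripper_force: 55.0
```

Gripped at TCP z = 0.0635 on the board, so about 1 mm remains.

apply_moves(
  targets=[
    {"dp":[0,0,-0.0004],"yaw":0},
    {"dp":[0,0,-0.0008],"yaw":0},
    {"dp":[0,0,-0.001],"yaw":0},
    {"dp":[0,0,-0.001],"yaw":0},
    {"dp":[0,0,-0.001],"yaw":0},
  ],
)

```text
time_s: 19.75
tcp_pos: [0.4357, -0.0482, 0.0634]
eef_rot: [180.0, 0.0, -167.0]
contact_force: [-1.7, 1.7, 5.6]
gripper_width: 0.0233
gripper_force: 55.0
```

apply_moves(
  targets=[
    {"dp":[0,0,0],"yaw":0},
    {"dp":[0,0,0],"yaw":0},
    {"dp":[0,0,0],"yaw":0},
    {"dp":[0,0,0],"yaw":0},
    {"dp":[0,0,0],"yaw":0},
    {"dp":[0,0,0],"yaw":0},
    {"dp":[0,0,0],"yaw":0},
    {"dp":[0,0,0],"yaw":0},
    {"dp":[0,0,0],"yaw":0},
    {"dp":[0,0,0],"yaw":0},
    {"dp":[0,0,0],"yaw":0},
    {"dp":[0,0,0],"yaw":0},
  ],
  grip=-1,
)

```text
time_s: 20.75
tcp_pos: [0.4355, -0.0483, 0.0631]
eef_rot: [-180.0, 0.0, -167.0]
contact_force: [0.5, 0.4, 0.4]
gripper_width: 0.0875
gripper_force: 0.0
```

apply_moves(
  targets=[
    {"dp":[0,0,0.02],"yaw":0},
    {"dp":[0,0,0.045],"yaw":0},
    {"dp":[0,0,0.075],"yaw":0},
    {"dp":[0,0,0.105],"yaw":0},
    {"dp":[0,0,0.135],"yaw":0},
    {"dp":[0,0,0.165],"yaw":0},
    {"dp":[-0.01,-0.03,0.185],"yaw":0},
    {"dp":[-0.02,-0.06,0.19],"yaw":0},
    {"dp":[-0.02,-0.1,0.19],"yaw":0},
    {"dp":[-0.02,-0.14,0.19],"yaw":0},
    {"dp":[-0.02,-0.18,0.19],"yaw":0},
    {"dp":[-0.02,-0.22,0.19],"yaw":0},
    {"dp":[-0.02,-0.25,0.19],"yaw":0},
    {"dp":[-0.02,-0.25,0.19],"yaw":0},
    {"dp":[-0.02,-0.25,0.19],"yaw":0},
    {"dp":[-0.02,-0.25,0.19],"yaw":0},
  ],
)

```text
time_s: 22.08
tcp_pos: [0.4151, -0.2983, 0.2527]
eef_rot: [180.0, -0.0, -167.1]
contact_force: [0.3, 0.0, -0.7]
gripper_width: 0.0877
gripper_force: 0.0
```

```bash
python3 fin.py
python3 - <<'E'
from h import *
c=cams.capture('top'); W=world(c); X,Y,Z=W[...,0],W[...,1],W[...,2]
m=(c['range_z']>0)&(c['image'].max(-1)<60)&(X>.33)&(X<.63)&(abs(Y+.04)<.08)
rect(W[m&(Z>.055)&(Z<.09)],'handle'); rect(W[m&(abs(Z)<.02)],'blade'); save('end.png',c['image'])
E
```

```text
[ 0.41506817 -0.29829789  0.25270537] -167.05470767295714 22.0833
top 1301 ctr [643.8 242.3] mean [643.2 242.1] [100.7 140.1] 13.1 z [0.08   0.0859 0.0917]
scene 53 ctr [689.7 253.9] mean [689.5 254.4] [  3.2 132.2] 13.7 z [0.0816 0.0854 0.0884]
handle 191 ctr [425.4 -50.3] mean [427.3 -48.8] [111.7  21.3] 15.6 z [0.0613 0.0724 0.0784]
blade 491 ctr [531.3 -26.6] mean [534.2 -23.8] [104.7  59.3] 14.0 z [-0.0013  0.0042  0.0102]
```

View pics/end.png

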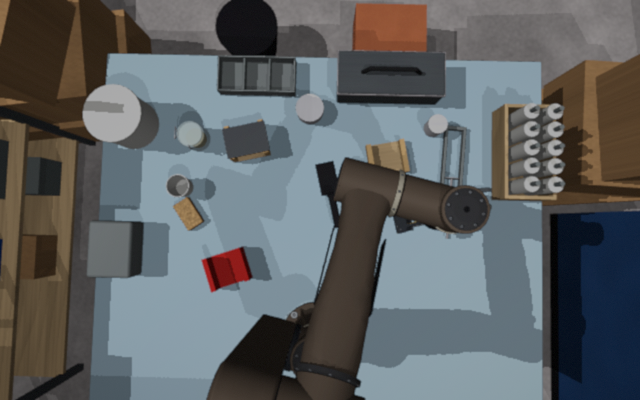

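The slate lies on the tall stand at (247,140). The trowel is flat on the board, its blade at (327,178), clear of both stands, and the bystanders haven't moved. Handing in.

```bash
python3 -c "
from plant import r
print(r.close_job())"
```

```text
the job is handed in; nothing more can be done
None
```

The slate is on the tall stand, about 1 mm off centre and square to the rails; the trowel lies flat on the board, released and clear of both stands, and the job is handed in at about 22 s (no verdict was returned).

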